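Open the glaze spray booth to its mark

ROBOT

A 7-joint arm with a two-finger parallel gripper is mounted at the origin on the work surface. World frame = base frame: x ahead of the robot, y to its left, z up, the work surface at z = 0. Lengths are in m, angles in rad, forces in N, time in s.
With the tool pointing down it reaches from about 0.425 to 1.025 m from the base axis. Payload 9.4 kg.
Tool frame: the origin (TCP) lies at the very end of the fingers, on their centre line; the grasp point (between the pads) lies 19 mm behind it; x points along the fingers, y is the direction in which the jaws open and shut, and the axes are right-handed (so a half turn about x gives the same grasp; the last joint's range is limited). The gripper opens to 85 mm and grips with 20 to 120 N. Pads are 22 mm wide; open, the fingers measure 114 mm over their backs; the gripper's body (76 mm by 85 mm) begins 54 mm behind the grasp point. The pads swing forward as they close: fully open they stand 13 mm farther back than shut.
Start: joints at [1.216, 0.599, -0.003, 1.599, 0.002, 0.943, -0.08], TCP at [0.199, -0.697, 0.21] pointing down, gripper open.
Joint ranges: [-2.57, 2.57], [-0.35, 1.97], [-1.29, 1.29], [0.11, 2.56], [-1.05, 4.19], [0.11, 1.86], [-2.63, 2.63]. Speed limits (rad/s): [2.22, 2.22, 3.01, 3.01, 3.14, 3.14, 3.14].

INTERFACE

Orientations are given as [roll, pitch, yaw] about the fixed x, y, z axes, in that order (R = Rz(yaw) Ry(pitch) Rx(roll)).
In Python, from rig import ctrl, viewer gives the robot as it stands.
- The arm moves only by the tool play_rows, never from a script. Its argument "moves" is text: rows parted by semicolons, each of 5 numbers parted by spaces: the shift along the tool's x, y, z in m, then the turn about the tool's x in rad, then the gripper command: -1 is fully open, 1 is shut, values between are in proportion. A call has 1 to 12 rows; each row shifts and turns the commanded pose from where the row before left it, along the tool's axes as they then stand; what a row does not reach is not made up. A row lasts 1/12 s, in which the tool goes at most 41.7 mm and 7.16 degrees, less where a joint would pass 70% of its speed; a pose out of reach is approached as far as the arm can. A call with a gripper value outside its range is refused whole. The fingers move at their own pace and stop on an object; the grip force is fixed at half the most. Time passes only in rows, so rows that do not move let the fingers close. It gives the time, the measured TCP pose, the force and the opening at its end, in the units of the state.
- ctrl.observe(): the state, without advancing time (a new reading comes with each control period).
- viewer.camera(name): name is "side" or "top" or "wrist"; returns a dict with "image" (384x512x3 uint8, blue, green, red), "z_map" (384x512 float32, m along the optical axis (not along the pixel's ray), 0 where there is no reading), "mtx" (3x3 intrinsics, pixels), "k1" (the pictures are not rectified: a ray, as slopes to the right and down, at radius r is drawn at 1 + k1 r^2 times it, then the intrinsics apply), "rvec" (rotation vector, rad) and "tvec" (3), from world to camera coordinates, as OpenCV has them. Camera axes: x right, y down, z forward; pixel columns grow to the right and rows downward; lengths in m; the calibration is good to about 2 mm. A picture is of the moment at which its call begins.
- ctrl.hand_in(): hands the job in, once; it reports no verdict.
The state is a dict: "time": time; "q": joint angles; "qvel": joint speeds; "tau": joint torques, N m; "tool_pos": TCP position; "eef_rot": TCP orientation; "wrist_force": force on the tool from outside, world axes, zero at the start; "torque": the same for the moment, N m; "grip_width": finger opening in m.
Only numpy, scipy, OpenCV 4.12 (cv2) and the standard library are available. Lean on these libraries where they do the work, as an engineer would, in place of code of your own. Each camera call takes 0.05 s, during which the arm holds its last target. There are 200 camera calls.

TASK

Get the tabletop spray booth ready: press the round green fan button all the way down and let it go, then put the fingertips beneath the orange lip of the clear sloping window and push the window up its rails until the orange pointer lies within the green band on the rail, and come away leaving it there. Nothing is to be pinched or lifted: do not touch the grey top of the lip, and leave the mug and the paint bottles where they stand.

Things in the scene. Friction and masses are not known exactly. Their poses are not given: they have to be found in the camera images.
- booth: Cream tabletop spray booth, clear sides, fixed, 400 mm wide (y), 330 deep (x), 340 high. Origin on the table under the middle of its front edge; x points into the booth, away from the robot, z up; yaw up to 0.2 rad. Two rails rise from 50 mm above the table at the front edge and lean back 40 degrees from upright: up the slope is (0.643, 0, 0.766) in the booth's axes.
- sash (a joint): Clear window (322 mm wide, 160 mm along the slope) sliding up the sloping rails: metres of travel up the slope from its lowest place, 0 to 0.18; starts at 0 to 0.03. It is counterweighted and stays where it is left; moving it takes about 3 to 5 N along the slope.
- lip: Orange lip on the window's lower edge: plate 260 mm wide (y), 7 thick, standing out 43 mm square to the window, along (-0.766, 0, 0.643) in the booth's axes. Origin mid-width on its underside, at the window; z up the slope, -x outwards. Free space beneath: 50 mm down the slope to the rails' foot at travel 0. Fingers leaning 40 degrees forward from straight down lie nearly flat under it.
- lip_top: Grey cover strip on the lip's upper face, 28 mm by 250 mm, 4 mm thick, set back 11 mm from the lip's outer edge. Not to be touched. Same origin and axes as lip.
- lip_edge (a point): Middle of the lower outer edge of the lip (43 mm out from the window, on the underside); its z axis points up the slope, y along the edge. About 110 mm above the table at travel 0.
- pointer (a point): Middle of the flat orange pointer (5 mm high along the slope, 46 mm long) which stands out from the window's left (+y) side over the left rail and moves with the window. Its z axis points up the slope.
- band_mid (a point): Middle of the green band, 20 mm high along the slope and 34 mm wide, on the face of the left rail. Its height on the rail differs each time (level with the pointer at a travel of 0.07 to 0.155); it does not move in a run. Its z axis points up the slope.
- fan_top (a point): Centre of the top of the round green fan button, 36 mm across, about 72 mm above the table, on a grey switch box 100 x 90 x 50 mm (x, y, z) fixed on the table to the left or right in front of the booth.
- fan (a joint): Fan button travel, metres: 0 up, 0.006 fully down (about 5 N); it springs back up.
- mug: White mug, 82 mm across, 95 mm high, handle on its +y side; loose; stands on the side opposite to the switch box. Origin under its middle.
- paint_pink: Pink paint bottle, 60 mm across, 150 mm high, loose, upright, to the left of the booth. Origin under its middle.
- paint_sage: Sage green paint bottle, 60 mm across, 150 mm high, loose, upright, to the right of the booth. Origin under its middle.
There are look-alikes about, which are no part of the job. Leave any blue or yellow look-alike of the part that bears fan_top alone.

How it is judged:
On the way, in this order (a step that is already met when the one before it is completed fails the run):
1. the fan button is pressed down (at least 4.5 of its 6 mm) with the window still where it was (value of joint fan above 0.0045 m and distance of pointer from where it was at the start of the episode below 0.01 m), for 0.05 s.
2. the fan button is let go again (value of joint fan below 0.0015 m), for 0.1 s.
3. the fingers push the lip, and the window has risen at least 20 mm (contact force between the fingers and lip above 0.5 N and distance of pointer from where it was at the start of the episode above 0.02 m), for 0.1 s.
At the end, for the whole second after the job is handed in: The middle of the pointer is within 10 mm (along the slope) of the middle of the green band, the window is at rest, the fan button is up, and the mug and bottles are within 30 mm of where they stood (z of pointer in the frame of band_mid between -0.01 and 0.01 m and velocity of joint sash between -0.005 and 0.005 m/s and value of joint fan below 0.0015 m and distance of each of mug, paint_pink, paint_sage from where it was at the start of the episode below 0.03 m); the robot touches nothing.
It fails at once if the grey top of the lip is touched by the robot (pinching the lip or pulling it down), over 2 N (contact force between any of the fingers, the arm and lip_top above 2 N).
It fails at once if the mug or a paint bottle is moved more than 30 mm or tipped (distance of any of mug, paint_pink, paint_sage from where it was at the start of the episode above 0.03 m or angle between any of mug, paint_pink, paint_sage's own z axis and vertical above 0.3 rad).
It also fails if it takes over 54 s, if anything falls off the work surface, if the arm or the gripper's body presses on something with over 40 N, if the wrist force passes 120 N, or if a joint passes its speed limit or range.

## Working session

There is one attempt and no reset: what is moved stays moved. The work goes in short steps, Python scripts to look and compute and a tool call to move; the robot and the scene stay as the last step left them, time stands still between calls to the robot, and variables do not carry over. Pictures are saved under pics/ and viewed, about 8 in all and at most 12, crops included, and the job is handed in when it is done.

Besides the shell and the picture viewer there is one more tool, called after "Emit:" in YAML: its name, and indented under it one key for each argument. play_rows: Moves the arm, as the interface text tells. Its arguments: {"type":"object","properties":{"moves":{"type":"string"}},"required":["moves"]}

```bash
mkdir -p pics; ls; cat > h.py <<'E'
import numpy as np, cv2
from scipy.spatial.transform import Rotation as R
from rig import ctrl, viewer
def cam(n):
    c=viewer.camera(n); np.savez(f'{n}.npz',**c); return c
def load(n): return dict(np.load(f'{n}.npz'))
def pts(c):
    h,w=c['z_map'].shape; u,v=np.meshgrid(np.arange(w),np.arange(h))
    K=np.array(c['mtx'],float)
    p=cv2.undistortPoints(np.stack([u,v],-1).reshape(-1,1,2).astype(float),K,np.array([float(c['k1']),0,0,0,0])).reshape(h,w,2)
    z=c['z_map'].astype(float); P=np.dstack([p[...,0]*z,p[...,1]*z,z])
    Rm=cv2.Rodrigues(np.array(c['rvec'],float))[0]
    W=(P-np.array(c['tvec'],float).reshape(3))@Rm
    W[z<=0]=np.nan; return W
E
python3 - <<'E'
from h import *
a=cam('side');b=cam('top');w=cam('wrist')
s=ctrl.observe();print(s)
cv2.imwrite('pics/1.png',cv2.resize(np.hstack([a['image'],b['image']]),(800,300)))
cv2.imwrite('pics/side.png',a['image']);cv2.imwrite('pics/top.png',b['image'])
E
```

```text
pics
{'time': 0.15, 'q': array([ 1.21627475,  0.59995874, -0.00253171,  1.59994268,  0.0017612 ,
        0.9428826 , -0.07980956]), 'qvel': array([-0.00103332, -0.00134138,  0.00119388, -0.00232723,  0.00193218,
       -0.00015083, -0.00106454]), 'tau': array([ 3.25326568e-03, -7.76995468e+01,  1.56672735e+00, -2.58238900e+01,
        1.25078252e-02,  6.79391844e-03,  6.66302844e-05]), 'tool_pos': array([ 0.19873149, -0.69684265,  0.20980417]), 'eef_rot': array([-1.49551998,  1.56960718,  1.92391059]), 'wrist_force': array([-0.70464685,  0.02311005,  0.74415594]), 'torque': array([ 0.01572444, -0.02108217,  0.02233399]), 'grip_width': 0.08555360170601381}
```

View pics/side.png

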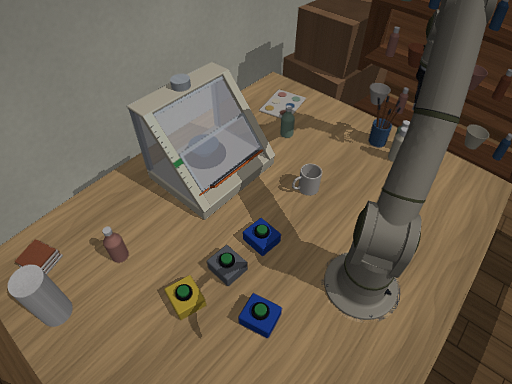

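View pics/top.png

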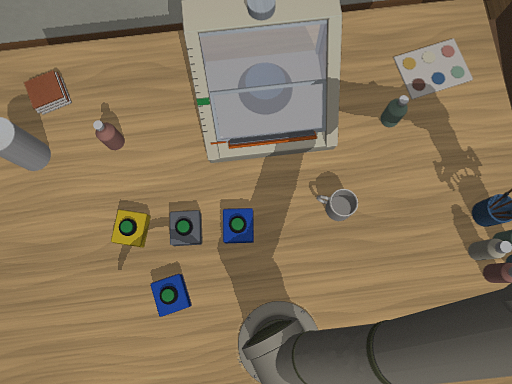

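The side and top views show four boxes with green buttons. In side/top pixels: yellow (184,293)/(127,228), grey (227,261)/(184,227), blue (262,231)/(237,225) and blue (260,312)/(168,295). The grey one fits, since the box is described as a grey switch box. In the top view, the pointer is at about (218,142), the band at (203,101) and the lip at (270,140).

```bash
python3 - <<'E'
from h import *
def comps(n):
    c=load(n);W=pts(c);hsv=cv2.cvtColor(c['image'],cv2.COLOR_BGR2HSV)
    for nm,lo,hi,am in [('green',(45,120,50),(85,255,255),15),('orange',(3,170,90),(18,255,255),6),('greyish/white',None,None,0)]:
        if lo is None: continue
        m=cv2.inRange(hsv,lo,hi);k,l,st,ce=cv2.connectedComponentsWithStats(m)
        for i in range(1,k):
            if st[i,4]<am: continue
            q=W[l==i];q=q[~np.isnan(q[:,0])]
            if len(q)==0: continue
            print(n,nm,ce[i].round(1),st[i],'med',np.nanmedian(q,0).round(4),'min',q.min(0).round(3),'max',q.max(0).round(3))
for n in('side','top'): comps(n)
c=load('top');W=pts(c)
for nm,p in dict(mug=(342,204),pink=(112,135),sage=(393,115),boothFL=(209,158),boothFR=(337,149),box=(172,240),blue=(237,225)).items():
    print(nm,W[p[1],p[0]].round(3))
s=load('side')['image'];t=c['image']
A=cv2.resize(s[225:295,190:260],(400,400),interpolation=3);B=cv2.resize(t[192:262,149:219],(400,400),interpolation=3)
C=cv2.resize(s[130:210,150:290],(400,229),interpolation=3)
D=cv2.resize(t[90:170,190:330],(400,229),interpolation=3)
cv2.imwrite('pics/3.png',cv2.resize(np.vstack([np.hstack([A,B]),np.hstack([C,D])]),(760,598)))
E
```

```text
side green [178.  162.5] [174 159   9   8  42] med [0.6841 0.1282 0.2033] min [0.677 0.113 0.196] max [0.692 0.142 0.21 ]
side green [261.6 229.2] [257 225  10  10  81] med [0.3511 0.0803 0.0721] min [0.336 0.063 0.062] max [0.369 0.095 0.078]
side green [226.2 258. ] [221 253  11  11 100] med [0.3643 0.2372 0.0717] min [0.347 0.214 0.058] max [0.384 0.253 0.075]
side green [182.8 290.6] [177 285  12  12 113] med [0.3836 0.4015 0.0715] min [0.368 0.381 0.062] max [0.401 0.418 0.077]
side green [260.3 309.3] [254 303  13  13 123] med [0.1748 0.2965 0.0713] min [0.158 0.277 0.061] max [0.193 0.313 0.075]
side orange [255.4 154.7] [250 150  12  10  18] med [ 0.5686 -0.1369  0.1232] min [ 0.563 -0.174  0.118] max [ 0.573 -0.109  0.127]
side orange [231.5 173.2] [215 160  34  27  73] med [ 0.5697 -0.0138  0.1224] min [ 0.566 -0.099  0.117] max [0.575 0.073 0.128]
side orange [203.5 191.6] [200 188   9   7  12] med [0.5955 0.109  0.104 ] min [0.593 0.085 0.094] max [0.599 0.126 0.108]
top green [202.9 101.1] [197  98  13   7  71] med [0.6834 0.1281 0.2037] min [0.677 0.112 0.195] max [0.68
[... 236 characters left out ...]
 [0.403 0.422 0.078]
top green [182.8 226.2] [177 220  13  13 128] med [0.3642 0.2356 0.0724] min [0.348 0.217 0.055] max [0.383 0.255 0.08 ]
top green [167.3 295. ] [161 289  13  13 135] med [0.1753 0.2945 0.0722] min [0.158 0.278 0.056] max [0.192 0.315 0.079]
top orange [272.4 141.5] [229 134  88  15 271] med [ 0.5707 -0.054   0.123 ] min [ 0.565 -0.18   0.114] max [0.582 0.075 0.13 ]
top orange [217.9 142.4] [211 142  15   2  16] med [0.5944 0.1069 0.1046] min [0.592 0.085 0.102] max [0.596 0.127 0.108]
mug [ 0.383 -0.248  0.007]
pink [0.659 0.418 0.097]
sage [ 0.62  -0.427  0.093]
boothFL [0.564 0.141 0.059]
boothFR [ 0.561 -0.261  0.004]
box [0.331 0.274 0.052]
blue [0.348 0.078 0.074]
```

View pics/3.png

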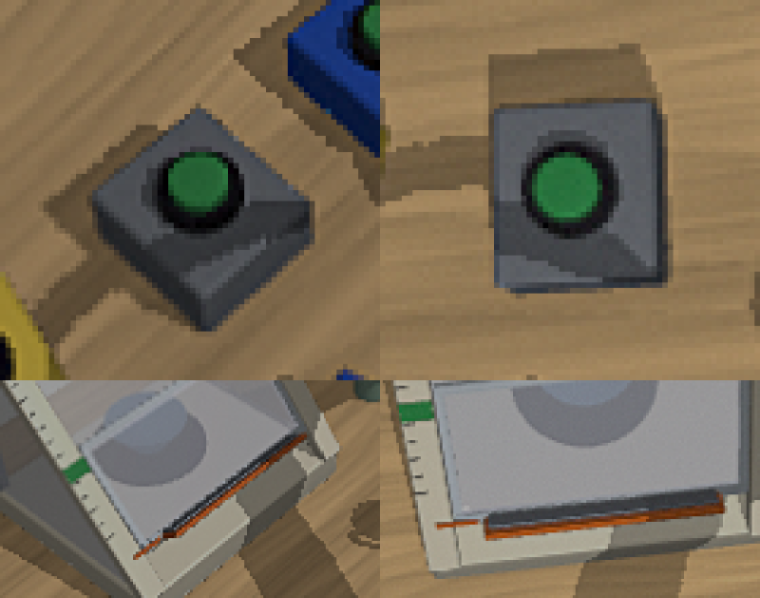

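```bash
cat >> h.py <<'E'
def st():
    s=ctrl.observe(); M=R.from_euler('xyz',s['eef_rot']).as_matrix(); return s,np.array(s['tool_pos']),M
def go(t):
    s,p,M=st(); d=M.T@(np.array(t)-p); print('from',p.round(4),'tool shift',d.round(4),'yaw_y',np.degrees(np.arctan2(M[1,1],M[0,1])).round(1),'F',s['wrist_force'].round(2),'t',s['time'])
def orange(n):
    c=load(n);W=pts(c);hsv=cv2.cvtColor(c['image'],cv2.COLOR_BGR2HSV)
    return c,W,cv2.inRange(hsv,(3,170,90),(18,255,255))>0
E
python3 - <<'E'
from h import *
s,p,M=st();print(M.round(3)); go([.364,.236,.21]); 
c,W,m=orange('top'); q=W[m]; q=q[~np.isnan(q[:,0])]; q=q[q[:,1]<.08]
# front edge: lowest x per y bin
b=[]
for y in np.arange(-.17,.075,.02):
    k=q[abs(q[:,1]-y)<.01]
    if len(k): i=k[:,0].argmin(); b.append(k[i])
b=np.array(b);print(b.round(4));f=np.polyfit(b[:,1],b[:,0],1);print('lip edge x=',f,'yaw',-np.arctan(f[0]))
c=load('top');W=pts(c);k=(W[...,2]>.085)&(W[...,2]<.11)&(abs(W[...,0]-.39)<.1)&(abs(W[...,1]+.26)<.1);print('mug',np.nanmean(W[k],0),k.sum(), W[k].min(0),W[k].max(0))
E
```

```text
[[-0.     0.274 -0.962]
 [ 0.001 -0.962 -0.274]
 [-1.    -0.001  0.   ]]
from [ 0.1987 -0.6968  0.2098] tool shift [ 8.000e-04 -8.517e-01 -4.148e-01] yaw_y -74.1 F [-0.7   0.02  0.74] t 0.15
[[ 0.5665 -0.1617  0.1284]
 [ 0.5659 -0.1563  0.1234]
 [ 0.5668 -0.1302  0.1214]
 [ 0.5652 -0.1002  0.1276]
 [ 0.5665 -0.0976  0.1249]
 [ 0.5669 -0.0773  0.1221]
 [ 0.5661 -0.0538  0.124 ]
 [ 0.5674 -0.0247  0.1217]
 [ 0.5681 -0.0013  0.1194]
 [ 0.5663  0.0045  0.1266]
 [ 0.5672  0.025   0.1225]
 [ 0.5662  0.0511  0.1261]
 [ 0.5687  0.0627  0.1229]]
lip edge x= [0.00640699 0.56707548] yaw -0.006406900614047125
mug [ 0.37373436 -0.23453693  0.09395592] 165 [ 0.33281661 -0.27531685  0.08563559] [ 0.41356741 -0.18801434  0.10073238]
```

Emit:
play_rows:
  moves: "0 -0.0284 -0.025 0 1;0 -0.0284 -0.025 0 1;0 -0.0284 -0.025 0 1;0 -0.0284 -0.025 0 1;0 -0.0284 -0.025 0 1;0 -0.0284 -0.025 0 1;0 -0.0284 -0.025 0 1;0 -0.0284 -0.025 0 1;0 -0.0284 -0.025 0 1;0 -0.0284 -0.025 0 1;0 -0.0284 -0.025 0 1;0 -0.0284 -0.025 0 1"

```text
time: 1.15
tool_pos: [0.3942, -0.2855, 0.2105]
eef_rot: [1.989, 1.571, -0.875]
wrist_force: [1.1, 0.3, -0.3]
grip_width: 0.0003
```

Emit:
play_rows:
  moves: "0 -0.0284 -0.025 0 1;0 -0.0284 -0.025 0 1;0 -0.0284 -0.025 0 1;0 -0.0284 -0.025 0 1;0 0 0 0.07 1;0 0 0 0.07 1;0 0 0 0.07 1;0 0 0 0.069 1;0 0 0 0 1"

```text
time: 1.9
tool_pos: [0.4588, -0.1503, 0.2104]
eef_rot: [0.202, 1.57, -2.944]
wrist_force: [0.5, -0.9, -0.2]
grip_width: 0.0
```

```bash
python3 - <<'E'
from h import *
go([.364,.236,.13]);print(st()[2].round(3), st()[0]['q'].round(2))
E
```

```text
from [ 0.4588 -0.1503  0.2104] tool shift [ 0.0804 -0.386   0.0963] yaw_y -90.2 F [ 0.45 -0.89 -0.24] t 1.9
[[-0.    -0.004 -1.   ]
 [-0.    -1.     0.004]
 [-1.     0.     0.   ]] [ 0.21  0.31 -0.02  2.14  0.01  0.69 -1.39]
```

Emit:
play_rows:
  moves: "0 -0.035 0 0 1;0 -0.035 0 0 1;0 -0.035 0 0 1;0 -0.035 0 0 1;0 -0.035 0 0 1;0 -0.035 0 0 1;0 -0.035 0 0 1;0 -0.035 0 0 1;0 -0.035 0 0 1;0 -0.035 0 0 1;0 -0.036 0 0 1;0 0 0 0 1"

```text
time: 2.9
tool_pos: [0.4589, 0.2433, 0.2106]
eef_rot: [-1.788, 1.567, 1.363]
wrist_force: [-0.5, 0.4, -0.2]
grip_width: -0.0002
```

Emit:
play_rows:
  moves: "0.025 0 0.032 0 1;0.025 0 0.032 0 1;0.025 0 0.032 0 1;0.02 0 0 0 1;0 0 0 0 1;0 0 0 0 1"

```text
time: 3.4
tool_pos: [0.3635, 0.2356, 0.1153]
eef_rot: [0.701, 1.569, -2.44]
wrist_force: [0.2, -0.1, 0.2]
grip_width: 0.0001
```

```bash
python3 - <<'E'
from h import *
go([.364,.236,.072]);c=cam('wrist');t=cam('top')
cv2.imwrite('pics/4.png',np.hstack([c['image'],cv2.resize(t['image'][170:290,110:260],(288,384)[::1])])if 0 else np.hstack([cv2.resize(c['image'],(400,300)),cv2.resize(t['image'][170:282,110:260],(400,300))]))
E
```

```text
from [0.3635 0.2356 0.1153] tool shift [ 0.0433 -0.0005 -0.0006] yaw_y -90.0 F [ 0.19 -0.12  0.21] t 3.4
```

View pics/4.png

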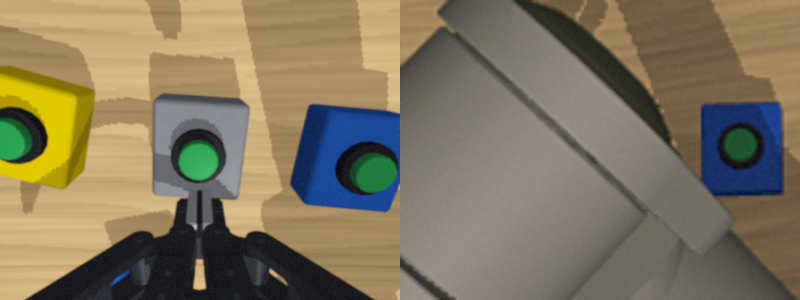

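The wrist view shows the shut fingers lined up in front of the grey box's button, at (200,158). I'll press down in small steps.

Emit:
play_rows:
  moves: "0.02 0 0 0 1;0.015 0 0 0 1;0.004 0 0 0 1;0.004 0 0 0 1;0.003 0 0 0 1;0.002 0 0 0 1;0 0 0 0 1"

```text
time: 4.08
tool_pos: [0.3636, 0.2357, 0.0677]
eef_rot: [-2.494, 1.57, 0.647]
wrist_force: [0.8, -0.3, -0.6]
grip_width: -0.0001
```

Emit:
play_rows:
  moves: "0.0015 0 0 0 1;0.0015 0 0 0 1;0 0 0 0 1"

```text
time: 4.33
tool_pos: [0.3634, 0.2356, 0.0645]
eef_rot: [-2.413, 1.571, 0.727]
wrist_force: [-0.1, 0.1, -0.4]
grip_width: 0.0004
```

Emit:
play_rows:
  moves: "0.0015 0 0 0 1;0.0015 0 0 0 1;0 0 0 0 1"

```text
time: 4.58
tool_pos: [0.3632, 0.2356, 0.0612]
eef_rot: [0.576, 1.571, -2.567]
wrist_force: [0.3, 0.1, -0.6]
grip_width: -0.0001
```

```bash
python3 - <<'E'
from h import *
go([.364,.236,.072]);c=cam('wrist');s=cam('side');W=pts(c)
hsv=cv2.cvtColor(c['image'],cv2.COLOR_BGR2HSV);m=cv2.inRange(hsv,(45,120,50),(85,255,255))
k,l,sx,ce=cv2.connectedComponentsWithStats(m)
for i in range(1,k):
    if sx[i,4]>50: q=W[l==i]; print(ce[i].round(),sx[i],np.nanmedian(q,0).round(4),np.nanmin(q,0).round(3),np.nanmax(q,0).round(3))
cv2.imwrite('pics/5.png',np.hstack([cv2.resize(c['image'],(400,300)),cv2.resize(s['image'][210:300,170:290],(400,300))]))
E
```

```text
from [0.3632 0.2356 0.0612] tool shift [-0.0108 -0.0004 -0.0008] yaw_y -90.1 F [ 0.32  0.05 -0.56] t 4.5833
[253. 231.] [ 220  207   67   52 2358] [0.3737 0.2369 0.0711] [0.353 0.219 0.06 ] [0.384 0.256 0.094]
[508. 262.] [503 244   9  37 244] [0.3518 0.0963 0.0645] [0.34  0.091 0.061] [0.363 0.098 0.069]
```

View pics/5.png

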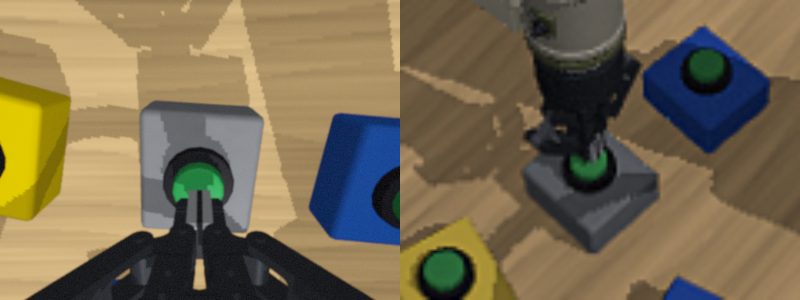

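```bash
python3 - <<'E'
from h import *
W=pts(load('wrist'));I=load('wrist')['image']
for v in range(225,300,6): print(v,W[v,[246,256,262]].round(3).tolist(),I[v,256])
s=load('side');W=pts(s);hsv=cv2.cvtColor(s['image'],cv2.COLOR_BGR2HSV);g=cv2.inRange(hsv,(45,120,50),(85,255,255))>0
for v in range(240,270,2): print(v,[ (W[v,u].round(3).tolist(),bool(g[v,u])) for u in (224,228,231,234)])
E
```

```text
225 [[0.378, 0.241, 0.072], [0.378, 0.235, 0.071], [0.377, 0.232, 0.071]] [ 60 124  28]
231 [[0.374, 0.241, 0.071], [0.374, 0.235, 0.071], [0.374, 0.232, 0.072]] [ 61 129  36]
237 [[0.371, 0.241, 0.072], [0.371, 0.235, 0.072], [0.371, 0.232, 0.071]] [ 59 126  31]
243 [[0.375, 0.24, 0.086], [0.375, 0.235, 0.085], [0.375, 0.233, 0.086]] [39 83 23]
249 [[0.374, 0.24, 0.091], [0.375, 0.235, 0.092], [0.375, 0.233, 0.091]] [27 26 23]
255 [[0.374, 0.24, 0.096], [0.374, 0.235, 0.096], [0.374, 0.233, 0.096]] [20 21 27]
261 [[nan, nan, nan], [0.375, 0.235, 0.102], [0.375, 0.233, 0.102]] [25 17 26]
267 [[0.375, 0.24, 0.107], [0.375, 0.236, 0.107], [0.374, 0.233, 0.106]] [22 21 27]
273 [[0.375, 0.24, 0.112], [0.375, 0.236, 0.112], [0.374, 0.233, 0.11]] [22 20 25]
279 [[0.375, 0.239, 0.116], [0.375, 0.236, 0.115], [0.375, 0.233, 0.116]] [33 35 29]
285 [[0.374, 0.239, 0.119], [0.375, 0.236, 0.119], [0.374, 0.233, 0.119]] [35 32 33]
291 [[0.376, 0.239, 0.124], [0.372, 0.236, 0.119], [0.375, 0.233, 0.124]] [36 36 29]
297 [[0.376, 0.239, 0.128], [0.369, 0.236, 0.118], [0.375, 0.233, 0.127]] [33 33 32
[... 1271 characters left out ...]
27, 0.07], True), ([0.349, 0.218, 0.063], False)]
260 [([0.364, 0.247, 0.073], True), ([0.355, 0.238, 0.07], True), ([0.348, 0.232, 0.07], True), ([0.345, 0.223, 0.062], False)]
262 [([0.36, 0.251, 0.07], True), ([0.349, 0.244, 0.073], True), ([0.347, 0.234, 0.061], False), ([0.343, 0.225, 0.054], False)]
264 [([0.359, 0.253, 0.062], False), ([0.349, 0.245, 0.063], False), ([0.341, 0.24, 0.065], False), ([0.341, 0.227, 0.047], False)]
266 [([0.355, 0.257, 0.058], False), ([0.345, 0.25, 0.061], False), ([0.342, 0.24, 0.051], False), ([0.336, 0.233, 0.049], False)]
268 [([0.356, 0.257, 0.045], False), ([0.345, 0.251, 0.05], False), ([0.337, 0.245, 0.05], False), ([0.331, 0.238, 0.049], False)]
```

Both depth views put the real fingertip near z = 0.083 while the reported TCP is 0.061. The shut tip is therefore about 2 cm short of the nominal TCP, and the button hasn't been touched. I'll keep going down and watch the force.

Emit:
play_rows:
  moves: "0.003 0 0 0 1;0.003 0 0 0 1;0.002 0 0 0 1;0 0 0 0 1"

```text
time: 5.02
tool_pos: [0.3631, 0.2355, 0.053]
eef_rot: [0.676, 1.57, -2.467]
wrist_force: [0.5, 0.5, -0.4]
grip_width: -0.0003
```

Emit:
play_rows:
  moves: "0.002 0 0 0 1;0.002 0 0 0 1;0 0 0 0 1"

```text
time: 5.27
tool_pos: [0.3633, 0.2356, 0.0492]
eef_rot: [0.757, 1.571, -2.385]
wrist_force: [0.3, -0.2, 2.0]
grip_width: 0.0
```

Emit:
play_rows:
  moves: "0.002 0 0 0 1;0.002 0 0 0 1;0 0 0 0 1"

```text
time: 5.52
tool_pos: [0.3633, 0.2355, 0.0453]
eef_rot: [1.273, 1.571, -1.87]
wrist_force: [0.2, 0.5, 4.0]
grip_width: 0.0001
```

Emit:
play_rows:
  moves: "0.0015 0 0 0 1;0.001 0 0 0 1;0.001 0 0 0 1;0 0 0 0 1;0 0 0 0 1"

```text
time: 5.93
tool_pos: [0.3634, 0.2356, 0.0443]
eef_rot: [-2.606, 1.568, 0.535]
wrist_force: [-6.8, -2.9, 57.6]
grip_width: -0.0001
```

The button bottomed out: the force built over 6 mm of travel, then jumped to 57 N at the stop. Now I'll release it and move to the front of the lip.

Emit:
play_rows:
  moves: "-0.027 0 0 0 1;-0.027 0 0 0 1;-0.027 0 0 0 1;-0.027 0 0 0 1;0 0 -0.033 0 1;0 0 -0.033 0 1;0 0 -0.033 0 1;0 0.0357 0 0 1;0 0.0357 0 0 1;0 0.0357 0 0 1;0 0.0357 0 0 1;0 0.0357 0 0 1"

```text
time: 6.93
tool_pos: [0.4617, 0.0554, 0.1497]
eef_rot: [0.228, 1.57, -2.915]
wrist_force: [0.3, 0.1, -0.4]
grip_width: -0.0002
```

Emit:
play_rows:
  moves: "0 0.0357 0 0 1;0 0.0357 0 0 1;0 0.0357 0 0 1;0.03 0 -0.02 0 1;0.03 0 -0.02 0 1;0.014 0 -0.015 0 1;0 0 0 0 1;0 0 0 0 1"

```text
time: 7.6
tool_pos: [0.5163, -0.0501, 0.0749]
eef_rot: [-0.042, 1.568, 3.099]
wrist_force: [-0.3, -0.0, 0.0]
grip_width: -0.0002
```

```bash
python3 - <<'E'
from h import *
go([.5555,-.05,.076]);c=cam('wrist');s=cam('side');W=pts(c)
hsv=cv2.cvtColor(c['image'],cv2.COLOR_BGR2HSV);m=cv2.inRange(hsv,(3,170,60),(18,255,255))>0
q=W[m];q=q[~np.isnan(q[:,0])];q=q[abs(q[:,1]+.05)<.11]
if len(q):print(len(q),np.percentile(q,[1,10,50,90,99],axis=0).round(4))
cv2.imwrite('pics/6.png',np.hstack([cv2.resize(c['image'],(400,300)),cv2.resize(s['image'][120:225,150:290],(400,300))]))
E
```

```text
from [ 0.5163 -0.0501  0.0749] tool shift [-0.0012 -0.0002 -0.0392] yaw_y -90.1 F [-0.32 -0.04  0.05] t 7.6
16445 [[ 0.5673 -0.1415  0.1162]
 [ 0.569  -0.125   0.1175]
 [ 0.5735 -0.0495  0.1207]
 [ 0.5776  0.0252  0.1229]
 [ 0.5788  0.0412  0.1237]]
```

View pics/6.png

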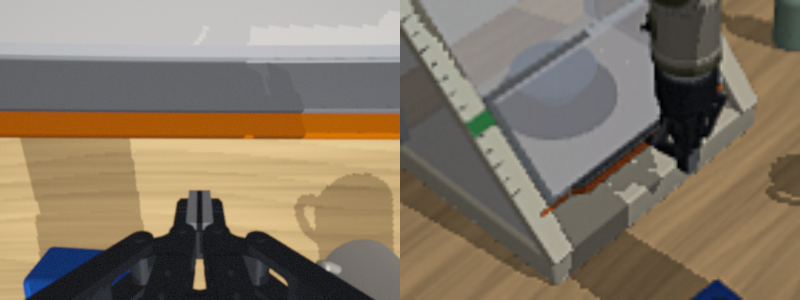

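The wrist view shows the fingers centred in front of the orange edge, with the fingertip below it. Its lower edge measures x ≈ 0.567, z ≈ 0.116. Next I'll advance to contact.

Emit:
play_rows:
  moves: "0 0 -0.02 0 1;0 0 -0.013 0 1;0 0 -0.003 0 1;0 0 -0.003 0 1;0 0 0 0 1"

```text
time: 8.12
tool_pos: [0.5544, -0.0502, 0.0765]
eef_rot: [0.133, 1.569, -3.009]
wrist_force: [-1.6, -0.1, 0.6]
grip_width: 0.0004
```

Emit:
play_rows:
  moves: "0 0 -0.003 0 1;0 0 -0.003 0 1;0 0 0 0 1"

```text
time: 8.37
tool_pos: [0.5546, -0.0504, 0.0756]
eef_rot: [0.069, 1.559, -3.073]
wrist_force: [-17.4, 2.2, 11.9]
grip_width: 0.0002
```

Emit:
play_rows:
  moves: "-0.003 0 0 0 1;-0.003 0 0 0 1;-0.003 0 -0.001 0 1;0 0 0 0 1"

```text
time: 8.7
tool_pos: [0.5621, -0.0504, 0.0855]
eef_rot: [0.259, 1.57, -2.884]
wrist_force: [-5.9, -0.2, 4.9]
grip_width: -0.0001
```

Emit:
play_rows:
  moves: "-0.004 0 -0.0034 0 1;-0.004 0 -0.0034 0 1;-0.004 0 -0.0034 0 1;0 0 0 0 1"

```text
time: 9.03
tool_pos: [0.5724, -0.0505, 0.0975]
eef_rot: [0.208, 1.569, -2.935]
wrist_force: [-6.3, -0.2, 4.6]
grip_width: 0.0001
```

```bash
cat >> h.py <<'E'
def check(pic=None):
    go([.5555,-.05,.076])
    I=[]
    for n in('side','top'):
        cam(n);c,W,m=orange(n);hsv=cv2.cvtColor(c['image'],cv2.COLOR_BGR2HSV)
        g=cv2.inRange(hsv,(45,120,50),(85,255,255))>0
        g&=(W[...,0]>.6)&(W[...,2]>.15); o=m&(W[...,1]>.087)&(W[...,1]<.135)&(W[...,0]>.55)
        G=np.nanmean(W[g],0);O=np.nanmean(W[o],0) if o.any() else None
        print(n,'band',G.round(4),'pointer',O,o.sum()); 
        if O is not None: print('  remaining',(G-O)@np.array([.643,0,.766]))
        c=c['image']; I.append(cv2.resize(c[110:215,140:280] if n=='side' else c[70:175,180:320],(400,300),interpolation=3))
    if pic: cv2.imwrite(pic,np.hstack(I))
E
python3 -c "
from h import *
check('pics/7.png')"
```

```text
from [ 0.5724 -0.0505  0.0975] tool shift [ 0.0215 -0.0004  0.0168] yaw_y -90.1 F [-6.29 -0.16  4.64] t 9.0333
side band [0.6838 0.1279 0.2033] pointer [0.61309754 0.1117519  0.12502853] 9
  remaining 0.1053936175443936
top band [0.6835 0.128  0.2034] pointer [0.61216369 0.10808909 0.1252286 ] 17
  remaining 0.10575701356424494
```

Emit:
play_rows:
  moves: "-0.0061 0 -0.0051 0 1;-0.0061 0 -0.0051 0 1;-0.0061 0 -0.0051 0 1;-0.0061 0 -0.0051 0 1;-0.0061 0 -0.0051 0 1;-0.0061 0 -0.0051 0 1;-0.0061 0 -0.0051 0 1;-0.0061 0 -0.0051 0 1;-0.0061 0 -0.0051 0 1;-0.0061 0 -0.0051 0 1;0 0 0 0 1;0 0 0 0 1"

```text
time: 10.13
tool_pos: [0.6243, -0.0505, 0.1584]
eef_rot: [2.829, 1.57, -0.314]
wrist_force: [-2.3, -0.7, 3.0]
grip_width: -0.0
```

```bash
python3 -c "
from h import *
check('pics/7.png')"
```

```text
from [ 0.6243 -0.0505  0.1584] tool shift [ 0.0824 -0.0005  0.0688] yaw_y -90.1 F [-2.27 -0.73  2.98] t 10.1333
side band [0.6844 0.1267 0.2026] pointer [0.66630262 0.109008   0.18490552] 8
  remaining 0.02521635245082519
top band [0.6836 0.128  0.2032] pointer [0.66405296 0.10783886 0.18794103] 21
  remaining 0.024225727947102704
```

Emit:
play_rows:
  moves: "-0.0046 0 -0.0039 0 1;-0.0046 0 -0.0039 0 1;-0.0046 0 -0.0039 0 1;-0.0046 0 -0.0039 0 1;0 0 0 0 1;0 0 0 0 1"

```text
time: 10.73
tool_pos: [0.6406, -0.0505, 0.1772]
eef_rot: [3.069, 1.569, -0.074]
wrist_force: [-3.4, -0.5, 2.1]
grip_width: 0.0001
```

```bash
python3 -c "
from h import *
check('pics/7.png')"
```

```text
from [ 0.6406 -0.0505  0.1772] tool shift [ 0.1011 -0.0004  0.0853] yaw_y -90.1 F [-3.37 -0.54  2.09] t 10.7333
side band [0.6831 0.1303 0.2039] pointer [0.68264448 0.11214705 0.20461686] 9
  remaining -0.00018924782552073074
top band [0.6833 0.13   0.2038] pointer [0.68037083 0.11029482 0.20722016] 20
  remaining -0.0006795260510726022
```

View pics/7.png

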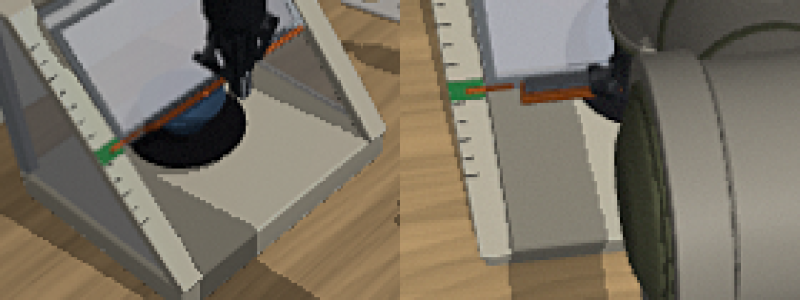

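Both views show the pointer across the middle of the green band, at (105,152) and (480,90). I'll back away horizontally.

Emit:
play_rows:
  moves: "0 0 0.01 0 1;0 0 0.03 0 1;0 0 0.035 0 1;0 0 0.035 0 1;0 0 0.03 0 1;0 0 0 0 1;0 0 0 0 1;0 0 0 0 1"

```text
time: 11.5
tool_pos: [0.5009, -0.05, 0.1769]
eef_rot: [-3.069, 1.568, 0.071]
wrist_force: [0.8, 0.1, 0.4]
grip_width: -0.0
```

```bash
python3 - <<'E'
from h import *
check('pics/8.png')
a=load('side')['image'];cv2.imwrite('pics/8.png',np.vstack([cv2.imread('pics/8.png')[:, :],np.hstack([cv2.resize(a,(400,300)),cv2.resize(load('top')['image'],(400,300))])]))
E
```

```text
from [ 0.5009 -0.05    0.1769] tool shift [ 1.01e-01 -1.00e-04 -5.43e-02] yaw_y -90.1 F [0.81 0.07 0.39] t 11.5
side band [0.6838 0.1299 0.2032] pointer [0.68281081 0.10537405 0.20362777] 6
  remaining 0.00029907991569987996
top band [0.6837 0.1306 0.2037] pointer [0.68058437 0.11020845 0.20690646] 17
  remaining -0.000480359418125038
```

View pics/8.png

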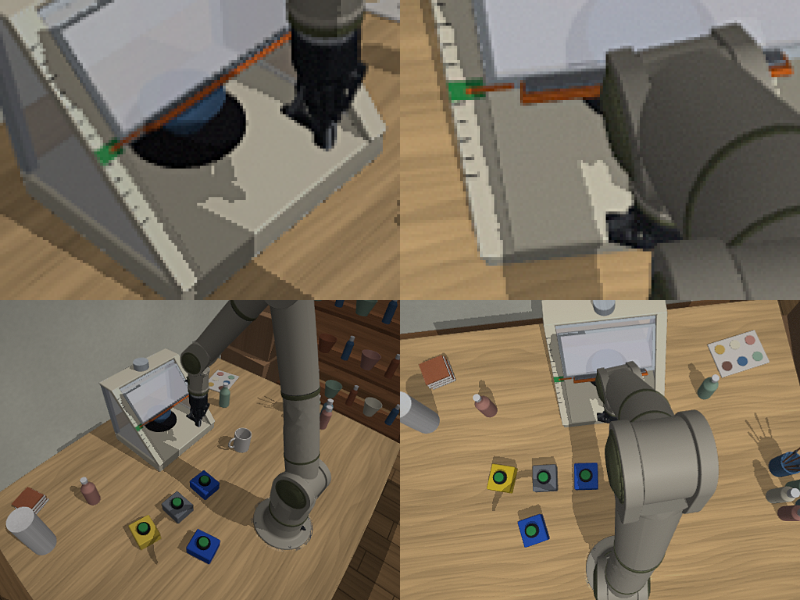

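The pointer stays in the band, the arm is clear of the booth, and the mug and bottles stand where they were.

```bash
python3 -c "
from h import *
print(ctrl.hand_in())"
```

```text
the job is handed in; nothing more can be done
None
```

I pressed the green button on the grey switch box down to its stop and released it. Then I pushed the window up by its orange lip until the pointer lay in the green band, backed away and handed the job in at about 11.6 s.

**Last checks:**
- **Pointer:** after backing off it measured within 0.5 mm of the band's middle along the slope, from both the side and top cameras.
- **Contact:** the wrist force was near zero, so the arm was touching nothing.
- **Mug and bottles:** they looked unmoved in the final pictures, but I did not re-measure their positions.
- **Fan button:** I judged the press by force, which reached about 57 N at the stop. I did not measure afterwards that it had sprung back up.

**What disagreed with the description:**
- **Fingertip position:** the shut fingertips were about 22 mm behind the stated TCP. Depth images and the contact force both showed this, so I corrected for it.
- **How the lip was pushed:** the moves cannot tilt the tool. I pushed the lip's lower outer edge with upright fingers, their tips below it, rather than leaning 40 degrees. A purely horizontal first push did not move the window, but pushing along the slope did.

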